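Hook the dip basket out of the soak tank

ROBOT

A 7-joint arm with a two-finger parallel gripper is mounted at the origin on the work surface. World frame = base frame: x ahead of the robot, y to its left, z up, the work surface at z = 0. Lengths are in mm, angles in rad, forces in N, time in s.
With the tool pointing down it reaches from about 400 to 875 mm from the base axis. Payload 4.4 kg.
Tool frame: the origin (TCP) lies where the fingers leave the gripper's body, on its centre line; the fingertips stand 73 mm ahead of it and the grasp point (between the pads) lies 54 mm ahead of it; z points along the fingers, y is the line along which they close (so a half turn about z gives the same grasp; the last joint's range is limited). The gripper opens to 85 mm and grips with 20 to 120 N. Pads are 22 mm wide; open, the fingers measure 114 mm over their backs; the gripper's body (76 mm by 85 mm) begins 54 mm behind the grasp point. The pads swing forward as they close: fully open they stand 13 mm farther back than shut.
Start: joints at [-1.248, 0.628, 0.038, 1.517, -0.027, 0.996, -0.02], TCP at [246.381, 601.509, 303.913] pointing down, gripper open.
Joint ranges: [-3.06, 3.06], [-0.37, 2.12], [-1.25, 1.32], [0.18, 2.47], [-1.1, 4.24], [0.23, 1.98], [-2.94, 2.94]. Speed limits (rad/s): [2.57, 2.57, 3.14, 3.14, 3.14, 3.14, 3.14].

INTERFACE

Orientations are given as [roll, pitch, yaw] about the fixed x, y, z axes, in that order (R = Rz(yaw) Ry(pitch) Rx(roll)).
In Python, from cell import ctrl gives the robot as it stands.
- The arm moves only by the tool send_rows, never from a script. Its argument "rows" is a list that holds one entry, the list of rows, each a list of 6 numbers: the shift along the tool's x, y, z in cm, then the turn, a rotation vector about the tool's x, y, z in rad. In form: [[[tx, ty, tz, wx, wy, wz], ...]]. A call has 1 to 10 rows; each row is the pose to reach, as a shift and turn from the pose commanded when the call began, along the tool's axes at that moment; what a row does not reach only later rows make up. A row lasts 1/10 s, in which the tool goes at most 50 mm and 8.59 degrees, less where a joint would pass 70% of its speed; a pose out of reach is approached as far as the arm can. A call with a gripper value outside its range is refused whole. "grip" is the closure in counts, from 0 (fully open) to 255 (shut), set as the call begins (left out, the last holds). The fingers move at their own pace and stop on an object; the grip force is fixed at half the most. Time passes only in rows, so rows that repeat a pose let the fingers close. It gives the time, the measured TCP pose, the force, the opening and the grip force at its end, in the units of the state.
- ctrl.read_state(): the state, without advancing time (a new reading comes with each control period).
- ctrl.get_image(name): name is "scene" or "top" or "wrist"; returns a dict with "pixels" (384x512x3 uint8, red, green, blue), "fx", "fy", "cx", "cy" (pixels), "D" ([k1, k2, p1, p2, k3] as OpenCV has them; the pictures are not rectified), "extrinsics" (4x4, takes a point from camera to world coordinates); the wrist camera has in their place "mount" (4x4, takes a point from camera to tool coordinates, whose origin is the TCP and whose axes are the flange's). Camera axes: x right, y up, looking along -z (the intrinsics and any distortion apply to the point x, -y, -z); pixel columns grow to the right and rows downward; lengths in mm; the calibration is good to about 2 mm. A picture is of the moment at which its call begins: read the wrist's pose just before it. There is no depth.
- ctrl.finish_job(): hands the job in; it is judged then, once.
The state is a dict: "clock": time; "qpos": joint angles; "qd": joint speeds; "tau": joint torques, N m; "eef_pos": TCP position; "tool_rot": TCP orientation; "force": force on the tool from outside, world axes, zero at the start; "torque": the same for the moment, N m; "width": finger opening in mm; "gripper_force": force on a finger pad.
Only numpy, scipy, OpenCV 4.12 (cv2) and the standard library are available. Lean on these libraries where they do the work, as an engineer would, in place of code of your own. Each camera call takes 0.05 s, during which the arm holds its last target. There are 200 camera calls.

TASK

Take the hook rod from the forked bracket on the front of the drained soak tank and use it to lift the dip basket, with the gear still in it, by its bail out of the tank. Keep the gripper itself off the basket, do not tip it, stand it gently, flat and upright, on the floor of the drip tray, then free the hook and hang the rod back in its bracket on the tank. Leave everything else on the bench where it is.

Things in the scene. Friction and masses are not known exactly. Their poses are not given: they have to be found in the camera images.
- tank: Fixed, drained soak tank of sheet steel, open on top: square, 122 mm outside, walls 4 mm, 170 mm high. Origin: centre of its underside, z up, walls square to x and y. Its -x wall carries the forked bracket (point seat); a drain cock sticks out 37 mm low on its +x side. Two ledges along the inner walls at y = +-57 mm stand 14 mm inwards, tops at z = 52 mm. Left or right of the tray.
- seat (a point): Midway between the bracket's two prongs, level with their tops: x -100, y 0, z 150 mm in the tank's frame, same axes. Prongs: 6 mm round bars, a 14 mm slot between them, straight out along -x from the wall to 24 mm past this point, where the ends bend up 12 mm and spread. The hook rod hangs here: collar on the prongs, shaft in the slot. To take it, lift 15 mm, then draw it away from the tank.
- hook_grip (a point): Loose hook rod, 130 g, hanging upright in the bracket. This point: centre of its flat-sided wooden grip, 24 mm along x, 16 mm along y, 84 mm along z. z runs up the rod; x is the way the hook's tip points (in the bracket: away from the tank, within 10 degrees). Below the grip a round collar (32 mm across, 5 mm thick), then a 7 mm steel shaft on the rod's axis ending in a J hook.
- hook_collar (a point): On the hook rod's axis: centre of the collar's underside, 47 mm below the grip's centre. Axes as hook_grip.
- hook_bow (a point): On the hook rod: inside bottom of the J hook, where a hung wire rests; 126.5 mm below the grip's centre and 10 mm from the rod's axis towards +x. The hook is of 7 mm bar in the rod's x-z plane: lowest outside point 7 mm below this point, tip rising to 15 mm above it, outermost at 24 mm from the rod's axis. The opening between shaft and tip is 13 mm. Axes as hook_grip.
- basket: Loose perforated round dip basket of steel, 0.2 to 0.4 kg, open on top: 76 mm across, 40 mm high, with a rim flange 98 mm across; floor 3 mm. Origin: centre of its underside, z up. In the tank it hangs by the flange on the two ledges, underside 15 mm above the bench. A stiff upright bail of 6 mm wire, 86 mm wide, is welded over it in its y-z plane.
- bail (a point): Peak of the basket's bail: centre of the 6 mm wire at the top of a pointed kink (20 mm wide, 11 mm high) that centres a hook, 77 mm above the basket's underside and, in the tank, 78 mm below the rim. Axes as the basket's: the bail runs along y, so a hook goes under it along +x or -x. Beneath it the basket is open down to the gear.
- gear_mid (a point): Loose gear, 150 g, lying flat in the basket: 47 mm across, 21 mm high. This point is on its axis 10 mm above its underside.
- tray: Fixed empty drip tray of sheet steel, 170 mm along its x, 140 mm along its y, 18 mm high, walls and floor 3 mm. Origin at the centre of its underside, z up; the floor's top is at z = 3 mm.
- drum: Bystander: loose clutch drum standing between tank and tray, 100 mm across, 66 mm high. Origin at the centre of its underside.
- spraycan: Bystander: loose spray can, 66 mm across, 190 mm high. Origin at the centre of its underside.
- squeeze: Bystander: loose squeeze bottle, 68 mm across, 200 mm high. Origin at the centre of its underside.
- wrench: Bystander: loose wrench, 200 mm long, lying near the robot. Origin under its middle, x along it.
- bowl: Bystander: loose steel parts bowl, 130 mm across, 35 mm high. Origin at the centre of its underside.
- driver: Bystander: loose cordless impact driver standing on its battery, 215 mm high, 120 mm long. Origin at the centre of the battery's underside.
Not all that is in view belongs to the job. What is shaped like the basket but pink or red is not meant.

How it is judged (in metres and radians):
On the way, in this order (a step that is already met when the one before it is completed fails the run):
1. the basket hangs on the hook, lifted up out of the tank (z of basket in the frame of tank above 0.166 m and contact force between hook and basket above 1 N), for 0.2 s.
2. the basket stands flat on the tray's floor and the hook no longer touches it (z of basket in the frame of tray below 0.007 m and horizontal distance between basket and tray below 0.07 m and angle between basket's own z axis and vertical below 0.08 rad and contact force between hook and basket below 0.1 N), for 0.2 s.
At the end, for the whole second after the job is handed in: The basket stands flat (within 4 mm) and upright (4.5 degrees) on the tray's floor, at rest, the gear lying in it. The hook rod hangs at rest, upright (7 degrees), in the bracket: shaft in the slot, collar down on both prongs (5 mm), anywhere along their straight part (z of basket in the frame of tray below 0.007 m and horizontal distance between basket and tray below 0.07 m and angle between basket's own z axis and vertical below 0.08 rad and linear speed of basket below 0.02 m/s and horizontal distance between gear_mid and basket below 0.036 m and z of gear_mid in the frame of basket below 0.035 m and x of hook_collar in the frame of seat between -0.026 and 0.026 m and y of hook_collar in the frame of seat between -0.009 and 0.009 m and z of hook_collar in the frame of seat between -0.005 and 0.005 m and angle between hook_grip's own z axis and vertical below 0.12 rad and linear speed of hook below 0.03 m/s); the robot touches nothing.
It fails at once if the gripper or arm touches the basket (contact force between any of the fingers, the arm and basket above 0.5 N).
It fails at once if the basket is tipped more than 35 degrees (angle between basket's own z axis and vertical above 0.61 rad).
It fails at once if the gear comes out of the basket (z of gear_mid in the frame of basket above 0.06 m or distance between gear_mid and basket above 0.08 m).
It fails at once if the basket is dropped or banged down on to the tray (faster than 0.35 m/s close above it) (z of basket in the frame of tray below 0.04 m and horizontal distance between basket and tray below 0.12 m and linear speed of basket above 0.35 m/s).
It fails at once if a bystander on the bench is shifted by more than 30 mm (distance of any of drum, spraycan, squeeze, wrench, bowl, driver from where it was at the start of the episode above 0.03 m).
It also fails if it takes over 72 s, if anything falls off the work surface, if the arm or the gripper's body presses on something with over 40 N, if the wrist force passes 120 N, or if a joint passes its speed limit or range.

## Working session

There is one attempt and no reset: what is moved stays moved. The work goes in short steps, Python scripts to look and compute and a tool call to move; the robot and the scene stay as the last step left them, time stands still between calls to the robot, and variables do not carry over. Pictures are saved under pics/ and viewed, at most 10 in all, crops included, and the job is handed in when it is done.

Besides the shell and the picture viewer there is one more tool, called after "Request:" by a JSON object that holds its "fn" and its "kwargs". send_rows: Moves the arm, as the interface text tells. Its arguments: {"type":"object","properties":{"rows":{"type":"array","items":{"type":"array","items":{"type":"array","items":{"type":"number"}}}},"grip":{"type":"number"}},"required":["rows"]}

```bash
mkdir -p pics; cat > h.py <<'E'
import numpy as np,cv2
from cell import ctrl
from scipy.spatial.transform import Rotation as R
def grab(n,save=None):
    s=ctrl.read_state(); d=ctrl.get_image(n)
    d['pixels']=np.array(d['pixels'],np.uint8)
    if n=='wrist':
        T=np.eye(4);T[:3,:3]=R.from_euler('xyz',s['tool_rot']).as_matrix();T[:3,3]=s['eef_pos']
        d['E']=T@np.array(d['mount'])
    else: d['E']=np.array(d['extrinsics'])
    d['K']=np.array([[d['fx'],0,d['cx']],[0,d['fy'],d['cy']],[0,0,1.]]);d['D']=np.array(d['D'],float)
    if save: cv2.imwrite('pics/'+save,d['pixels'][:,:,::-1])
    return d
def ray(d,uv):
    p=cv2.undistortPoints(np.array([[uv]],float),d['K'],d['D'])[0,0]
    v=d['E'][:3,:3]@np.array([p[0],-p[1],-1.]);return d['E'][:3,3],v/np.linalg.norm(v)
def onz(d,uv,z):
    o,v=ray(d,uv);return o+v*(z-o[2])/v[2]
def proj(d,P):
    q=np.linalg.inv(d['E'])@np.append(np.array(P,float),1)
    return cv2.projectPoints(np.array([[q[0],-q[1],-q[2]]]),np.zeros(3),np.zeros(3),d['K'],d['D'])[0][0,0]
def tri(d1,u1,d2,u2):
    a,v=ray(d1,u1);b,w=ray(d2,u2)
    t=np.linalg.lstsq(np.c_[v,-w],b-a,rcond=None)[0]
    p,q=a+v*t[0],b+w*t[1];return (p+q)/2,np.linalg.norm(p-q)
E
python3 - <<'E'
from h import *
a=grab('scene','s0.png');b=grab('top','t0.png');s=ctrl.read_state();print(s)
print(a['E'].round(2),b['E'].round(2))
cv2.imwrite('pics/st0.png',cv2.resize(np.vstack([a['pixels'],b['pixels']])[:,:,::-1],(400,600)))
E
```

```text
{'clock': 0.1, 'qpos': array([-1.24783074,  0.62925864,  0.03848512,  1.51826404, -0.02697359,
        0.99628761, -0.01999351]), 'qd': array([-4.59876789e-04, -5.58366025e-04, -6.35388639e-04, -2.34193900e-03,
       -3.94980536e-05, -5.40357146e-04, -1.31141001e-03]), 'tau': array([ 1.84401782e-03, -5.64534831e+01,  1.23012152e+00, -1.93974119e+01,
        1.12531459e-02,  5.40285211e-03, -8.57212882e-06]), 'eef_pos': array([246.21342734, 601.09861998, 303.07970269]), 'tool_rot': array([-3.13989502e+00,  6.30562351e-05,  2.75281542e+00]), 'force': array([-0.4321682 , -1.08712813, -0.19550178]), 'torque': array([0.05153027, 0.01278624, 0.02392293]), 'gripper_force': 0.0, 'width': 85.51040368558907}
[[-3.80000e-01 -5.60000e-01  7.40000e-01  1.71946e+03]
 [ 9.30000e-01 -2.20000e-01  3.00000e-01  5.06860e+02]
 [-0.00000e+00  8.00000e-01  6.00000e-01  1.10328e+03]
 [ 0.00000e+00  0.00000e+00  0.00000e+00  1.00000e+00]] [[ 1.00000e-02  9.80000e-01 -1.90000e-01  2.60160e+02]
 [-1.00000e+00  0.00000e+00 -2.00000e-02  1.39300e+01]
 [-1.00000e-02  1.90000e-01  9.80000e-01  1.52062e+03]
 [ 0.00000e+00  0.00000e+00  0.00000e+00  1.00000e+00]]
```

View pics/s0.png

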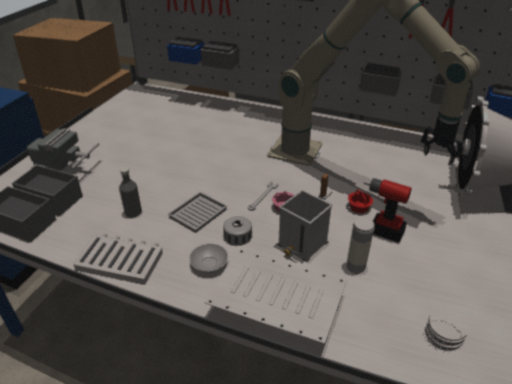

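View pics/t0.png

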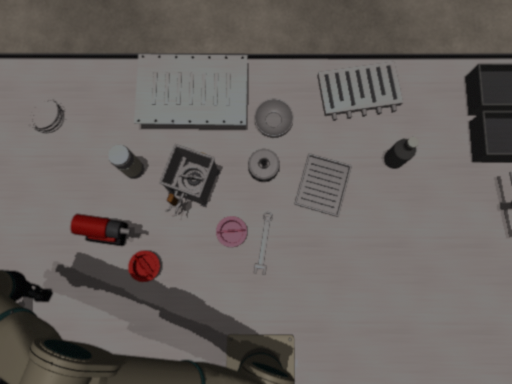

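The scene view shows the tank at about (304,225) with the wooden grip at (324,186), the drum at (237,230) and the tray at (198,211). In the top view the tank is at (190,175), the bracket and grip at (176,203), the drum at (263,165) and the tray at (323,185). I'll enlarge these next.

```bash
python3 - <<'E'
from h import *
t=cv2.imread('pics/t0.png');s=cv2.imread('pics/s0.png')
a=cv2.resize(t[135:225,150:230],(480,540),interpolation=cv2.INTER_CUBIC)   # x6
b=cv2.resize(s[165:255,270:320+20],(420,540),interpolation=cv2.INTER_CUBIC) # x6
im=np.hstack([a,b])[:,:800]
cv2.imwrite('pics/c0.png',cv2.convertScaleAbs(im,alpha=1.4,beta=15))
E
```

```text
(no output)
```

View pics/c0.png

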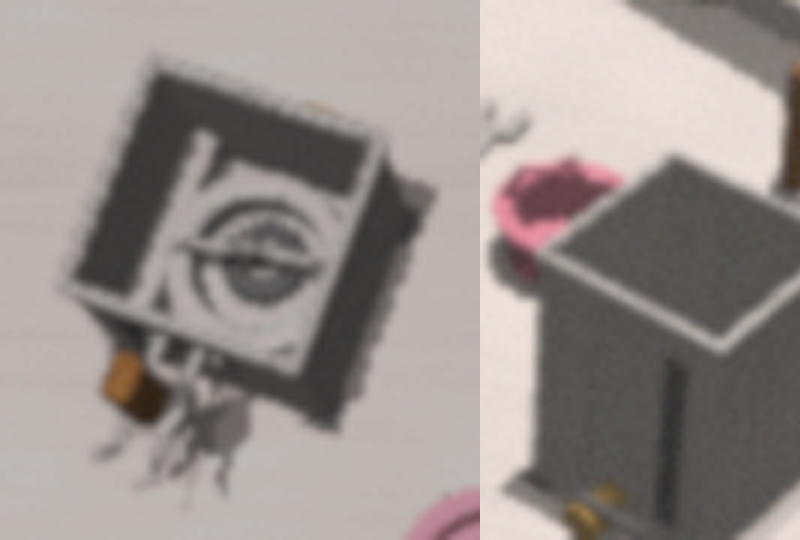

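```bash
python3 - <<'E'
from h import *
d=grab('top');s=grab('scene')
f=lambda u,v:(150+u/6,135+v/6)
C=[onz(d,f(*p),170) for p in [(155,68),(378,142),(300,372),(68,290)]]
for c in C: print(c.round(0))
C=np.array(C);print('centre',C.mean(0),[np.linalg.norm(C[i]-C[(i+1)%4]).round(1) for i in range(4)],[np.degrees(np.arctan2(*(C[(i+1)%4]-C[i])[1::-1])).round(1) for i in range(4)])
# bail peak mid / ends
print('bail', onz(d,f(258,258),92), 'ends z~70', onz(d,f(185,248),75),onz(d,f(322,264),75))
print('griptop',onz(d,f(125,375),276))
# tray
T=np.array([onz(d,p,18) for p in [(312,155),(350,164),(337,215),(296,204)]]);print('tray',T.round(0),T.mean(0),[np.linalg.norm(T[i]-T[(i+1)%4]).round(1) for i in range(4)])
print('drum',onz(d,(263.5,164),66))
# grip orange
for i,e in ((d,'top'),(s,'scene')):
    h=cv2.cvtColor(i['pixels'],cv2.COLOR_RGB2HSV);m=((h[...,0]>5)&(h[...,0]<22)&(h[...,1]>110)).astype(np.uint8)
    n,l,st,c=cv2.connectedComponentsWithStats(m)
    print(e,[(st[k].tolist(),c[k].round(1).tolist()) for k in range(1,n) if st[k,4]>15 and abs(c[k,0]-(174 if e=='top' else 323))<40])
E
```

```text
[649. 250. 170.]
[612. 139. 170.]
[497. 174. 170.]
[537. 288. 170.]
centre [573.49026809 213.00609298 170.        ] [np.float64(116.8), np.float64(119.8), np.float64(120.6), np.float64(118.2)] [np.float64(-108.5), np.float64(163.0), np.float64(70.7), np.float64(-18.8)]
bail [570.043093   206.92760195  92.        ] ends z~70 [578.8759495  247.44261929  75.        ] [570.69794092 175.81487519  75.        ]
griptop [476.65834722 239.62723954 276.        ]
tray [[ 665. -170.   18.]
 [ 635. -292.   18.]
 [ 468. -245.   18.]
 [ 503. -116.   18.]] [ 567.5255301  -205.81328276   18.        ] [np.float64(126.1), np.float64(173.5), np.float64(134.3), np.float64(170.9)]
drum [621.8855264  -10.80080673  66.        ]
top [([167, 193, 10, 12, 71], [171.8, 198.8])]
scene [([321, 174, 7, 22, 83], [323.8, 183.5]), ([285, 249, 6, 6, 22], [287.1, 251.5])]
```

```bash
cat >> h.py <<'E'
def go(P,yawdeg,s=None):
    "tool-frame shift (cm) and turn to reach TCP P pointing down at yaw"
    s=s or ctrl.read_state();M=R.from_euler('xyz',s['tool_rot'])
    N=R.from_euler('xyz',[np.pi,0,np.radians(yawdeg)])
    t=M.inv().apply(np.array(P,float)-s['eef_pos'])/10;w=(M.inv()*N).as_rotvec()
    print(t.round(2),w.round(3))
E
python3 - <<'E'
from h import *
go([470,320,420],162)
d=grab('wrist');print(np.array(d['mount']).round(2),d['fx'],d['E'].round(2))
E
```

```text
[-31.36 -17.56 -11.64] [-0.001 -0.    -0.075]
[[ -0.     0.96   0.29  72.43]
 [  1.     0.     0.    -0.19]
 [  0.     0.29  -0.96 -69.11]
 [  0.     0.     0.     1.  ]] 279.72371193407974 [[ 3.8000e-01 -8.9000e-01 -2.6000e-01  1.7922e+02]
 [ 9.3000e-01  3.6000e-01  1.1000e-01  6.2860e+02]
 [-0.0000e+00 -2.9000e-01  9.6000e-01  3.7247e+02]
 [ 0.0000e+00  0.0000e+00  0.0000e+00  1.0000e+00]]
```

```bash
python3 - <<'E'
from h import *
go([450,255,430],162)
E
```

```text
[-31.98 -24.33 -12.63] [-0.001 -0.    -0.075]
```

Request:
{"fn": "send_rows", "kwargs": {"rows": [[[-4,-3,-4,0,0,-0.02],[-8,-6,-10,0,0,-0.04],[-12,-9,-12.6,0,0,-0.06],[-16,-12,-12.6,0,0,-0.075],[-20,-15,-12.6,0,0,-0.075],[-24,-18,-12.6,0,0,-0.075],[-28,-21,-12.6,0,0,-0.075],[-31,-23.5,-12.6,0,0,-0.075],[-32,-24.3,-12.6,0,0,-0.075],[-32,-24.3,-12.6,0,0,-0.075]]]}}

```text
clock: 1.25
eef_pos: [453.7, 248.4, 430.3]
tool_rot: [-3.139, 0.003, 2.816]
force: [-0.5, 0.4, -0.2]
width: 85.1
gripper_force: 0.0
```

```bash
python3 - <<'E'
from h import *
d=grab('wrist','w0.png');s=ctrl.read_state();print(s['eef_pos'],s['tool_rot'],s['qd'].round(3))
im=cv2.resize(d['pixels'],(800,600),interpolation=cv2.INTER_CUBIC)[:,:,::-1]
cv2.imwrite('pics/w0b.png',cv2.convertScaleAbs(im,alpha=1.3,beta=10))
for n,P in dict(seat=[478,244,150],grip=[478,244,239],tank=[573,213,170],bail=[570,207,92]).items(): print(n,proj(d,P)*800/512)
E
```

```text
[451.97047662 251.9830186  430.13685336] [-3.14100072e+00  1.11066852e-03  2.82071411e+00] [-0.054  0.009 -0.07  -0.005 -0.028  0.    -0.016]
seat [404.67355746 288.52532048]
grip [406.02202632 326.14045119]
tank [405.69408137 407.81768361]
bail [398.29535233 366.67521913]
```

View pics/w0b.png

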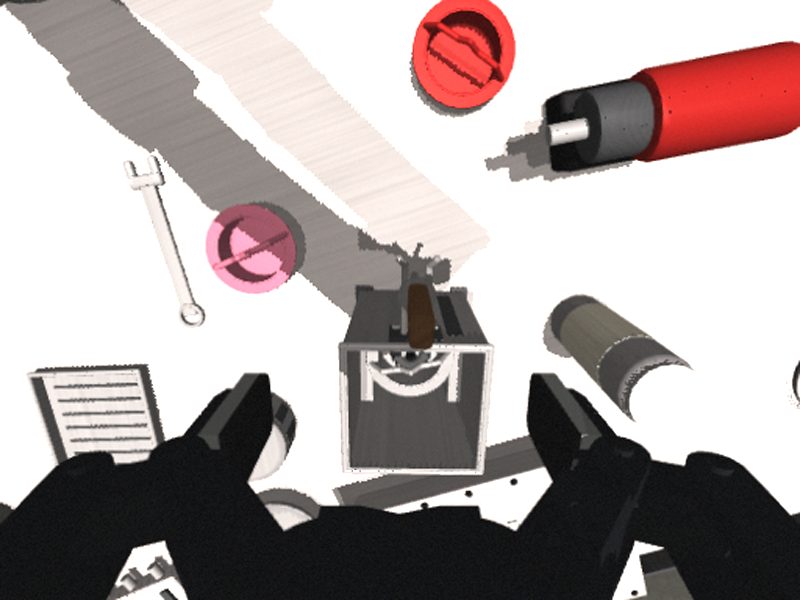

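The wrist view shows the tank rim with near corners at (342,347) and (492,347) and far corners at (345,470) and (487,472). The grip is at (420,315), the basket and bail are inside at (405,365), the tray is at lower left (105,415) and the drum is behind the left finger.

```bash
python3 - <<'E'
from h import *
d=grab('wrist','w1.png');s=ctrl.read_state();print(s['eef_pos'],s['tool_rot'])
k=.64
C=np.array([onz(d,(u*k,v*k),170) for u,v in [(342,347),(492,347),(487,472),(345,470)]])
print(C.round(0),C.mean(0),[np.degrees(np.arctan2(*(C[(i+1)%4]-C[i])[1::-1])).round(1) for i in range(4)],[np.linalg.norm(C[i]-C[(i+1)%4]).round(1) for i in range(4)])
h=cv2.cvtColor(d['pixels'],cv2.COLOR_RGB2HSV);roi=h[170:230,250:290]
m=((roi[...,0]>3)&(roi[...,0]<22)&(roi[...,1]>90)).astype(np.uint8)
n,l,st,c=cv2.connectedComponentsWithStats(m);i=1+st[1:,4].argmax();print(st[i],c[i])
for y in range(60):
    x=np.flatnonzero(l[y]==i)
    if len(x): print(y+170,x.min()+250,x.max()+250,end='; ')
E
```

```text
[450.74849103 254.42367445 429.9627456 ] [ 3.14128472e+00 -2.45811663e-04  2.82497234e+00]
[[501. 186. 170.]
 [540. 302. 170.]
 [656. 267. 170.]
 [613. 147. 170.]] [577.52260939 225.37354678 170.        ] [np.float64(71.6), np.float64(-16.9), np.float64(-109.4), np.float64(160.7)] [np.float64(122.1), np.float64(121.1), np.float64(127.2), np.float64(119.0)]
[  8  15  17  41 615] [15.34471545 35.63739837]
185 259 269; 186 259 270; 187 259 270; 188 259 270; 189 259 270; 190 258 270; 191 258 271; 192 258 271; 193 258 271; 194 258 271; 195 258 272; 196 258 272; 197 258 272; 198 258 272; 199 258 272; 200 258 272; 201 258 273; 202 258 273; 203 258 273; 204 258 273; 205 258 273; 206 258 274; 207 258 274; 208 258 274; 209 258 274; 210 258 274; 211 258 274; 212 258 273; 213 258 273; 214 258 274; 215 258 274; 216 258 274; 217 258 273; 218 258 273; 219 258 273; 220 258 273; 221 258 273; 222 259 273; 223 259 272; 224 260 271; 225 261 271;
```

```bash
python3 - <<'E'
from h import *
d=grab('wrist','w2.png');s=ctrl.read_state();print(s['eef_pos'],d['cx'],d['cy'])
g=onz(d,(265.5,218),239);print('grip top',g, 'lower front edge',onz(d,(264.5,185),155))
go([g[0],g[1],350],162)
G=cv2.cvtColor(d['pixels'],cv2.COLOR_RGB2GRAY)
print('row270',[(i,int(G[270,i])) for i in range(205,330) if abs(int(G[270,i+1])-int(G[270,i-1]))>40])
for c in (230,300): print('col',c,[(i,int(G[i,c])) for i in range(205,330) if abs(int(G[i+1,c])-int(G[i-1,c]))>40])
E
```

```text
[450.05031392 255.80701719 429.87693869] 255.41207168455207 190.85644493327752
grip top [485.53724043 253.34287681 239.        ] lower front edge [475.50195894 258.24921311 155.        ]
[-3.46  0.86  7.99] [ 0.001 -0.001  0.   ]
row270 [(212, 207), (217, 170), (218, 45), (301, 51), (302, 101), (303, 173), (307, 168), (308, 211)]
col 230 [(228, 86), (232, 129), (235, 155), (258, 147), (259, 100), (260, 61), (302, 44), (303, 144), (304, 158), (309, 175), (310, 71), (323, 35)]
col 300 [(207, 171), (208, 110), (209, 76), (224, 73), (225, 132), (226, 189), (229, 174), (230, 112), (231, 46), (307, 173), (308, 73), (313, 87), (314, 191), (322, 201), (323, 137), (324, 9)]
```

```bash
python3 - <<'E'
from h import *
d=grab('wrist')
L,Rr=onz(d,(212.5,270),170),onz(d,(308,270),170)
N,F,F2=onz(d,(300,225),170),onz(d,(300,313.5),170),onz(d,(230,310),170)
print(L,Rr,np.linalg.norm(L-Rr));print(N,F,F2,np.linalg.norm(N-F))
ey=(F-F2);print('ydir',np.degrees(np.arctan2(ey[1],ey[0])))
a=np.radians(-17.5);x=np.array([np.cos(a),np.sin(a)]);y=np.array([-x[1],x[0]])
cx=(N@np.r_[x,0]+F@np.r_[x,0])/2;cy=(L+Rr)[:2]@y/2;c=cx*x+cy*y
print('tank',c,'seat',c-100*x)
E
```

```text
[561.86049408 158.6695192  170.        ] [601.57912361 280.63070317 170.        ] 128.26573949678968
[534.99831625 287.75325256 170.        ] [666.3682055  251.77278108 170.        ] [629.95143427 159.41787055 170.        ] 136.20808393233344
ydir 68.4800218980001
tank [584.5967192  218.74302483] seat [489.22502412 248.81360478]
```

Request:
{"fn": "send_rows", "kwargs": {"rows": [[[-1,0.3,2.5,0,0,0],[-2.5,0.6,5.5,0,0,0],[-3.5,0.9,8,0,0,0],[-3.5,0.9,8,0,0,0],[-3.5,0.9,8,0,0,0],[-3.5,0.9,8,0,0,0]]]}}

```text
clock: 2.05
eef_pos: [486.2, 254.3, 351.3]
tool_rot: [3.14, 0.001, 2.83]
force: [-0.1, -0.0, 0.0]
width: 85.3
gripper_force: 0.0
```

```bash
python3 - <<'E'
from h import *
ctrl.get_image('wrist')
d=grab('wrist','w3.png');s=ctrl.read_state();print(s['eef_pos'],s['tool_rot'])
print(proj(d,[485.5,253.3,239]))
im=cv2.resize(d['pixels'][:300,120:400],(800,857),interpolation=cv2.INTER_CUBIC)[257:,:,::-1]
cv2.imwrite('pics/w3b.png',cv2.convertScaleAbs(im,alpha=1.2,beta=20))
E
```

```text
[486.34460836 253.92210621 351.4148747 ] [3.13942459e+00 1.37208613e-03 2.82893781e+00]
[254.00679017 215.17295204]
```

View pics/w3b.png

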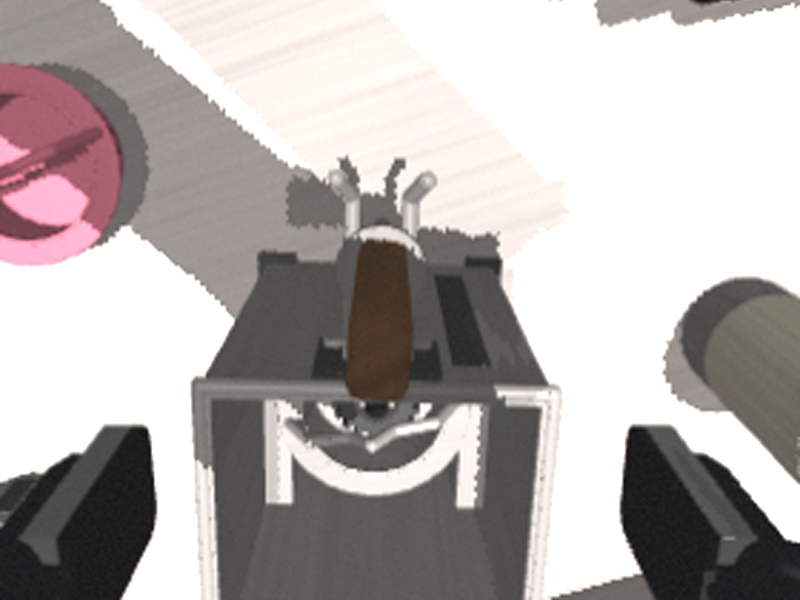

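The wrist view shows the grip at (380,320) centred between the fingers. The prong tips are at (340,180) and (425,180), so the slot lines up with the tool x axis. The bail runs from (300,432) to (460,435) with its peak at (373,445).

Request:
{"fn": "send_rows", "kwargs": {"rows": [[[0,-0.1,3,0,0,0],[0,-0.1,5.5,0,0,0],[0,-0.1,7.5,0,0,0],[0,-0.1,8,0,0,0],[0,-0.1,8,0,0,0],[0,-0.1,8,0,0,0]]], "grip": 0}}

```text
clock: 2.75
eef_pos: [486.8, 252.6, 271.3]
tool_rot: [3.14, 0.002, 2.828]
force: [-0.3, -0.7, -0.0]
width: 85.5
gripper_force: 0.0
```

Request:
{"fn": "send_rows", "kwargs": {"rows": [[[0,0,0,0,0,0],[0,0,0,0,0,0],[0,0,0,0,0,0],[0,0,0,0,0,0],[0,0,0,0,0,0],[0,0,0,0,0,0],[0,0,0,0,0,0],[0,0,0,0,0,0]]], "grip": 255}}

```text
clock: 3.55
eef_pos: [486.2, 252.1, 270.1]
tool_rot: [3.141, 0.0, 2.828]
force: [-0.8, -0.7, 3.0]
width: 15.1
gripper_force: 58.4
```

```bash
python3 - <<'E'
from h import *
d=grab('wrist','w4.png');s=ctrl.read_state();print(s['eef_pos'],s['tool_rot'],s['force'],s['torque'],s['width'],s['gripper_force'])
print(np.degrees(s['tool_rot']))
d=grab('top','t4.png');e=grab('scene','s4.png')
E
```

```text
[486.25731827 252.12353775 270.09349737] [3.14138560e+00 2.11629180e-04 2.82766362e+00] [-0.5599192  -1.0996898   2.85307459] [-0.1006877   0.13891287 -0.00789266] 15.271220612344404 58.3664345741272
[1.79988137e+02 1.21254588e-02 1.62013191e+02]
```

Request:
{"fn": "send_rows", "kwargs": {"rows": [[[0,0,-0.7,0,0,0],[0,0,-1.6,0,0,0],[0,0,-2.1,0,0,0],[0.5,0,-2.1,0,0,0],[2,0,-2.1,0,0,0],[4,0,-2.1,0,0,0],[6,0,-2.1,0,0,0],[7,0,-2.1,0,0,0],[7,0,-2.1,0,0,0],[7,0,-2.1,0,0,0]]]}}

```text
clock: 4.7
eef_pos: [419.9, 273.8, 291.0]
tool_rot: [3.141, 0.001, 2.828]
force: [0.3, 0.4, -1.2]
width: 15.6
gripper_force: 58.5
```

```bash
python3 - <<'E'
from h import *
s=ctrl.read_state();print(s['eef_pos'],s['force'],s['torque'],s['width'])
# bail from w3 with its pose
class W:pass
d=grab('wrist','w5.png')
T=np.eye(4);T[:3,:3]=R.from_euler('xyz',[3.1394,.00137,2.8289]).as_matrix();T[:3,3]=[486.34,253.92,351.41]
d['E']=T@np.array(d['mount'])
f=lambda u,v:(120+u/2.857,90+v/2.857)
print('bail peak',onz(d,f(373,445),92))
t=grab('top');print(onz(t,(193,178),92), 'scene check')
im=cv2.resize(np.hstack([d['pixels'][100:330,150:400],t['pixels'][130:240,140:260].repeat(2,0).repeat(2,1)[:220].copy() if 0 else cv2.resize(t['pixels'][130:245,140:265],(250,230),interpolation=cv2.INTER_CUBIC)]),(800,368),interpolation=cv2.INTER_CUBIC)
cv2.imwrite('pics/c5.png',cv2.convertScaleAbs(im[:,:,::-1],alpha=1.2,beta=20))
E
```

```text
[419.85673279 273.7878692  291.03824114] [ 0.33170266  0.35144157 -1.16003615] [-0.00955557 -0.10320696 -0.00736418] 15.56138861318665
bail peak [580.17501959 217.12660384  92.        ]
[570.043093   206.92760195  92.        ] scene check
```

Request:
{"fn": "send_rows", "kwargs": {"rows": [[[0,0,-4.5,0,0,0],[0,0,-9,0,0,0],[-0.5,0,-12,0,0,0],[-3,0,-12.5,0,0,0],[-7,0,-12.5,0,0,0],[-11,0,-12.5,0,0,0],[-15,0,-12.5,0,0,0],[-18.5,-0.2,-12.5,0,0,0],[-20.4,-0.2,-12.5,0,0,0],[-20.4,-0.2,-12.5,0,0,0]]]}}

```text
clock: 5.8
eef_pos: [616.0, 205.5, 414.7]
tool_rot: [-3.139, 0.002, 2.822]
force: [-0.8, 0.5, -2.5]
width: 15.3
gripper_force: 59.1
```

Request:
{"fn": "send_rows", "kwargs": {"rows": [[[0,0,0,0,0,0],[0,0,0,0,0,0],[0,0,0,0,0,0]]]}}

```text
clock: 6.1
eef_pos: [612.1, 209.7, 416.2]
tool_rot: [3.141, -0.0, 2.829]
force: [0.6, 0.9, -1.6]
width: 15.6
gripper_force: 59.1
```

```bash
python3 - <<'E'
from h import *
d=grab('wrist','w6.png');s=ctrl.read_state();print(s['eef_pos'],s['tool_rot'])
print('bail',proj(d,[580,217,92]))
im=cv2.resize(d['pixels'][:300,120:400],(800,857),interpolation=cv2.INTER_CUBIC)[:600,:,::-1]
cv2.imwrite('pics/w6b.png',cv2.convertScaleAbs(im,alpha=1.5,beta=20))
E
```

```text
[612.21484923 209.64181727 416.27305778] [ 3.14106644e+00 -2.06386924e-04  2.82918554e+00]
bail [253.42446771 137.35847284]
```

View pics/w6b.png

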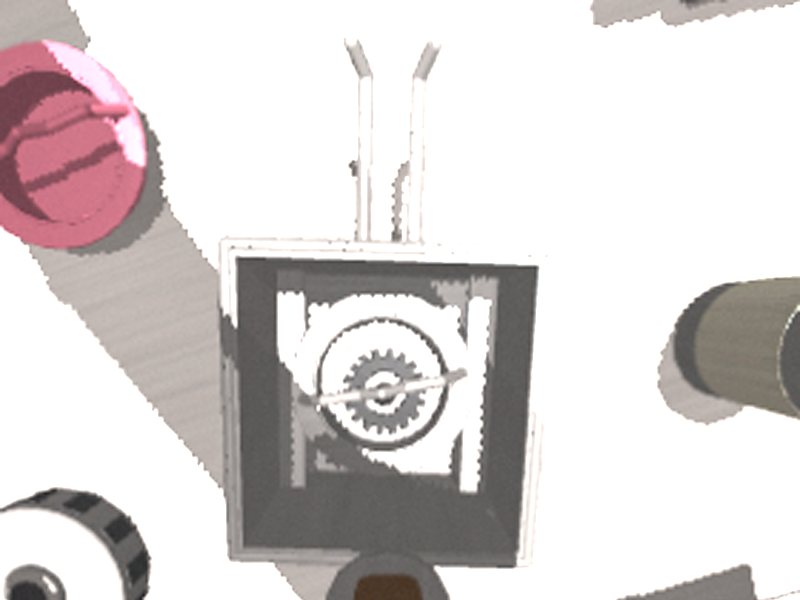

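The wrist view shows the bail from (303,402) to (466,374) with its peak at (383,391). That is about 9.7° off the tool's y axis. The gear lies in the basket, and the tank's inner rim runs over rows 258–548.

```bash
python3 - <<'E'
from h import *
d=grab('wrist');f=lambda u,v:(120+u/2.857,v/2.857)
P=onz(d,f(383,391),92);N,F=onz(d,f(385,258),170),onz(d,f(385,549),170)
L,Q=onz(d,f(236,400),170),onz(d,f(530,400),170)
print('peak',P,'inner',np.linalg.norm(N-F),np.linalg.norm(L-Q),'tank',(N+F)/2,(L+Q)/2)
print('bail ends',onz(d,f(303,402),80),onz(d,f(466,374),80))
m=np.array(d['mount']);p=cv2.undistortPoints(np.array([[f(386,551)]]),d['K'],d['D'])[0,0]
v=m[:3,:3]@[p[0],-p[1],-1];o=m[:3,3]
for z in (116,121): print('collar near edge tool',(o+v*(z-o[2])/v[2]).round(1))
ang=np.radians(171.8);u=np.array([np.cos(ang),np.sin(ang)])
print(P[:2]-35*u); go([*(P[:2]-35*u),300],171.8)
E
```

```text
peak [579.79620961 217.99436704  92.        ] inner 113.3471666978147 114.98560530706243 tank [580.06422693 219.07622312 170.        ] [575.81207191 219.63637391 170.        ]
bail ends [573.70447865 177.62182477  80.        ] [585.67519572 259.49800896  80.        ]
collar near edge tool [ 15.8  -0.5 116. ]
collar near edge tool [ 14.3  -0.5 121. ]
[614.43837769 213.00235436]
[-0.09  0.39 11.63] [ 0.    0.   -0.17]
```

Request:
{"fn": "send_rows", "kwargs": {"rows": [[[-0.1,0.4,0,0,0,-0.08],[-0.1,0.4,0,0,0,-0.17],[-0.1,0.4,0,0,0,-0.17],[-0.1,0.4,3,0,0,-0.17],[-0.1,0.4,6,0,0,-0.17],[-0.1,0.4,9,0,0,-0.17],[-0.1,0.4,11,0,0,-0.17],[-0.1,0.4,11.5,0,0,-0.17],[-0.1,0.4,11.5,0,0,-0.17],[-0.1,0.4,11.5,0,0,-0.17]]]}}

```text
clock: 7.2
eef_pos: [614.9, 212.8, 301.8]
tool_rot: [3.141, -0.0, 2.997]
force: [-1.1, 1.2, -2.3]
width: 15.2
gripper_force: 59.0
```

```bash
python3 - <<'E'
from h import *
d=grab('wrist','w7.png');s=ctrl.read_state();print(s['eef_pos'],s['tool_rot'],s['force'])
ang=np.radians(171.8);u=np.array([np.cos(ang),np.sin(ang)])
go([*(np.array([579.8,218])-35*u),260],171.8)
print('peak',proj(d,[579.8,218,92]))
im=cv2.resize(d['pixels'][:300,120:400],(800,857),interpolation=cv2.INTER_CUBIC)[:600,:,::-1]
cv2.imwrite('pics/w7b.png',cv2.convertScaleAbs(im,alpha=1.5,beta=20))
E
```

```text
[614.92118334 212.77917288 301.9647294 ] [ 3.14080145e+00 -1.75013747e-04  2.99742703e+00] [-1.49028944  0.5965538  -2.99588571]
[0.05 0.01 4.2 ] [ 0.001 -0.    -0.001]
peak [255.75821515 146.40710787]
```

View pics/w7b.png

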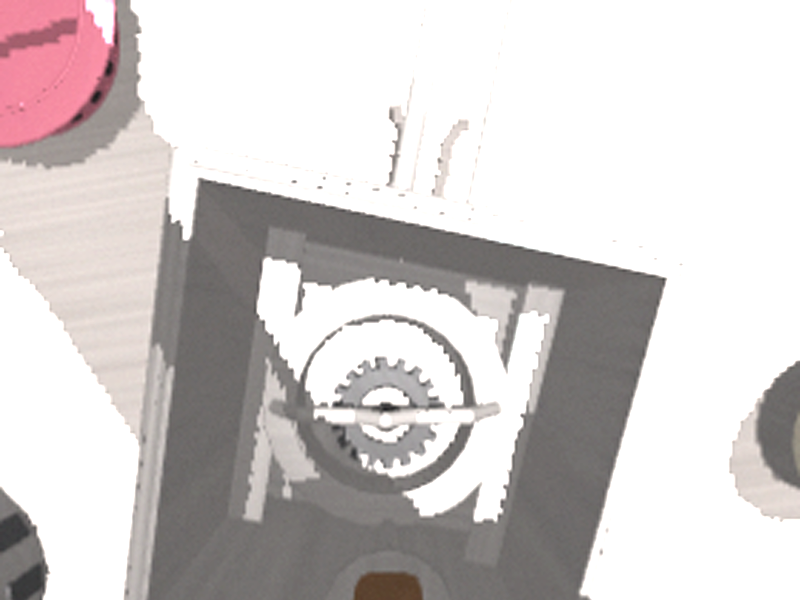

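The bail is level in the image from (275,408) to (497,408), with its peak at (388,417) in line with the rod at column 388. This matches the prediction, so I'll go under it.

Request:
{"fn": "send_rows", "kwargs": {"rows": [[[0,0,2,0,0,0],[0,0,3.7,0,0,0],[0,0,4.2,0,0,0],[0,0,4.2,0,0,0],[0.5,0,4.2,0,0,0],[1.2,0,4.2,0,0,0],[2,0,4.2,0,0,0],[2.5,0,4.2,0,0,0],[2.5,0,4.2,0,0,0],[2.5,0,4.2,0,0,0]]]}}

```text
clock: 8.25
eef_pos: [590.1, 216.1, 258.8]
tool_rot: [-3.141, -0.0, 2.998]
force: [0.5, 0.2, -1.9]
width: 15.3
gripper_force: 59.2
```

Request:
{"fn": "send_rows", "kwargs": {"rows": [[[0,0,-1,0,0,0],[0,0,-2,0,0,0],[0,0,-2.5,0,0,0],[0,0,-2.8,0,0,0],[0,0,-3.1,0,0,0],[0,0,-3.5,0,0,0],[0,0,-4,0,0,0],[0,0,-4.5,0,0,0],[0,0,-4.5,0,0,0],[0,0,-4.5,0,0,0]]]}}

```text
clock: 9.25
eef_pos: [590.4, 215.9, 304.0]
tool_rot: [3.142, 0.0, 2.998]
force: [-0.4, -0.3, -1.1]
width: 15.7
gripper_force: 59.1
```

```bash
python3 - <<'E'
from h import *
d=grab('wrist','w8.png');s=ctrl.read_state();print(s['eef_pos'],s['tool_rot'],s['force'],s['width'],s['gripper_force'])
im=cv2.resize(d['pixels'][:300,120:400],(800,857),interpolation=cv2.INTER_CUBIC)[:600,:,::-1]
cv2.imwrite('pics/w8b.png',cv2.convertScaleAbs(im,alpha=1.3,beta=20))
E
```

```text
[590.34536451 215.9279145  303.77845278] [-3.14150550e+00 -2.05427391e-04  2.99776591e+00] [ 0.16665099 -0.29739078 -1.07634249] 15.341448517775975 59.09217953681946
```

View pics/w8b.png

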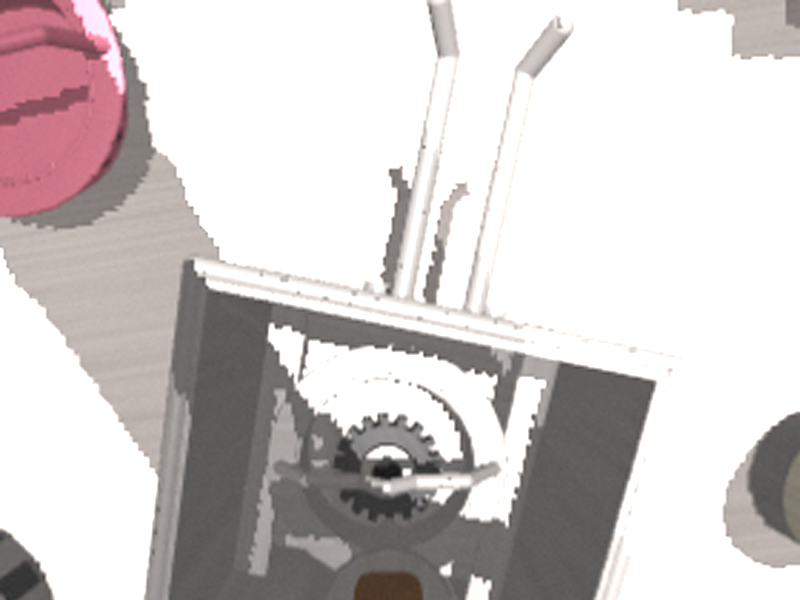

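```bash
python3 - <<'E'
from h import *
d=grab('wrist');f=lambda p:((p[0]-120)*2.857,p[1]*2.857)
for z in (92,100,107): print(z,f(proj(d,[580,218,z])))
t=d['E']@np.array(np.linalg.inv(np.array(d['mount'])))
tip=(t@np.array([20.5,0,73.1+126.5-15,1]))[:3];print(tip,f(proj(d,tip)))
print(ctrl.read_state()['force'])
E
```

```text
92 (np.float64(389.48871027420097), np.float64(487.13158521354626))
100 (np.float64(389.56387015984603), np.float64(492.0744693107328))
107 (np.float64(389.63310272591616), np.float64(496.6278348773752))
[570.01719616 218.8557206  119.18266864] (np.float64(387.9653223878115), np.float64(474.98227268014966))
[-0.27508824  0.36382162 -1.48812337]
```

The hook seems not to carry: the bail peak at (390,487) projects to z=92, so it has not risen. I'll check where the hook tip is.

```bash
python3 - <<'E'
from h import *
z=lambda n,r0:cv2.resize(cv2.imread(f'pics/{n}.png')[r0:r0+100,205:305],(400,400),interpolation=cv2.INTER_CUBIC)
z2=lambda n:cv2.resize(cv2.imread(f'pics/{n}.png')[165:255,270:360],(360,360))
im=np.hstack([z('w5',150),z('w8',120)])
e=grab('scene','s8.png')
s=cv2.resize(cv2.imread('pics/s8.png')[140:240,260:460],(400,200),interpolation=cv2.INTER_CUBIC)
t=cv2.resize(cv2.imread('pics/t0.png')[180:230,155:255],(400,200),interpolation=cv2.INTER_CUBIC)
cv2.imwrite('pics/z8.png',np.vstack([im,np.hstack([s,t])]))
E
```

```text
(no output)
```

View pics/z8.png

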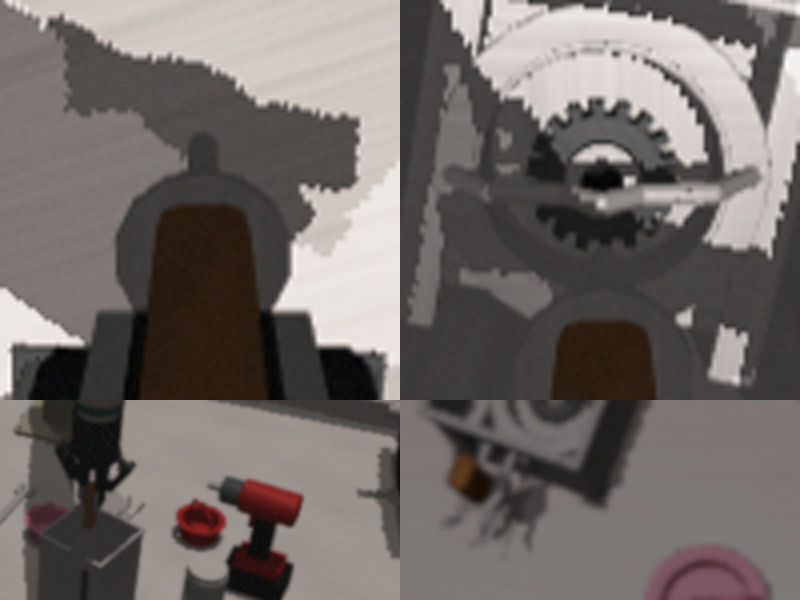

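```bash
python3 - <<'E'
from h import *
d=grab('wrist');m=np.array(d['mount'])
def tool(u,v,z):
    p=cv2.undistortPoints(np.array([[(u,v)]],float),d['K'],d['D'])[0,0]
    w=m[:3,:3]@[p[0],-p[1],-1];o=m[:3,3];return (o+w*(z-o[2])/w[2]).round(1)
for z in (185,192,200): print('hook front',z,tool(255.7,183,z))
for z in (116,121): print('collar front',tool(255.5,193,z), 'collar sides', tool(205+116/4,150+62,z),tool(205+291/4,150+62,z))
def px(x,y,z):
    q=np.linalg.inv(m)@[x,y,z,1];return cv2.projectPoints(np.array([[q[0],-q[1],-q[2]]]),np.zeros(3),np.zeros(3),d['K'],d['D'])[0][0,0].round(1)
print('expected tip',px(24,0,188),px(20,0,185),'grip bottom front',px(12,8,116),px(12,-8,116),'grip top front',px(12,8,31),px(12,-8,31),'collar front',px(16,0,116))
E
```

```text
hook front 185 [ 4.40e+00 -1.00e-01  1.85e+02]
hook front 192 [ 2.50e+00 -1.00e-01  1.92e+02]
hook front 200 [ 4.e-01 -1.e-01  2.e+02]
collar front [ 15.7  -0.3 116. ] collar sides [  1.7 -15.5 116. ] [  1.7  15.4 116. ]
collar front [ 14.2  -0.3 121. ] collar sides [ -0.2 -15.9 121. ] [ -0.2  15.8 121. ]
expected tip [255.8 161.8] [255.8 166.7] grip bottom front [267.4 198.1] [244.5 198.1] grip top front [276.1 263.3] [236.6 263.3] collar front [255.9 192.6]
```

```bash
python3 - <<'E'
from h import *
d=grab('wrist');m=np.array(d['mount'])
def tool(u,v,z):
    p=cv2.undistortPoints(np.array([[(u,v)]],float),d['K'],d['D'])[0,0]
    w=m[:3,:3]@[p[0],-p[1],-1];o=m[:3,3];return (o+w*(z-o[2])/w[2]).round(1)
def px(x,y,z):
    q=np.linalg.inv(m)@[x,y,z,1];return cv2.projectPoints(np.array([[q[0],-q[1],-q[2]]]),np.zeros(3),np.zeros(3),d['K'],d['D'])[0][0,0].round(1)
print('w3 dark bump',tool(252.3,167,266),tool(252.3,167,285),'expected tip',px(24,-1,266),'collar front/back',px(16,-1,201),px(-16,0,201))
for n,c,r in (('w3',252,range(150,235,1)),('w5',256,range(165,210)),('w4',256,range(140,210))):
    h=cv2.cvtColor(cv2.imread(f'pics/{n}.png'),cv2.COLOR_BGR2GRAY);print(n,r[0],h[r,c].tolist())
h=cv2.cvtColor(cv2.imread('pics/w5.png'),cv2.COLOR_BGR2GRAY);print(h[150:196:2,244:268:2])
E
```

```text
w3 dark bump [  2.9  -4.1 266. ] [ -1.1  -4.4 285. ] expected tip [254.9 149.7] collar front/back [254.8 167.4] [255.8 198.3]
w3 150 [191, 192, 193, 193, 194, 190, 192, 138, 80, 72, 72, 74, 72, 73, 73, 71, 60, 48, 51, 142, 173, 174, 172, 132, 64, 30, 30, 29, 29, 26, 29, 26, 28, 29, 28, 27, 30, 28, 29, 30, 28, 31, 29, 30, 30, 30, 29, 28, 30, 30, 33, 34, 34, 34, 35, 34, 32, 34, 32, 31, 33, 31, 35, 35, 35, 36, 35, 34, 32, 31, 30, 30, 28, 28, 30, 32, 32, 33, 35, 31, 40, 22, 10, 19, 23]
w5 165 [206, 141, 78, 78, 81, 82, 80, 80, 80, 78, 78, 76, 78, 79, 78, 80, 80, 74, 62, 55, 54, 53, 54, 56, 55, 55, 53, 52, 55, 62, 60, 60, 61, 60, 62, 55, 37, 31, 30, 29, 32, 31, 27, 30, 29]
w4 140 [197, 199, 202, 202, 200, 200, 200, 204, 206, 200, 198, 198, 199, 200, 201, 200, 196, 192, 195, 200, 198, 196, 135, 78, 168, 193, 194, 135, 79, 77, 79, 76, 78, 78, 78, 79, 78, 77, 77, 79, 76, 74, 70, 60, 55, 53, 55, 55, 55, 56, 53, 54, 52, 55, 61, 60, 61, 60, 60, 60, 54, 38, 29, 30, 30, 28, 30, 30, 30, 30]
[[206 206 204 200 199 197 194 197 199 199 202 202]
 [200 197 197 197 196 199 199 203 202 202 202 200]
 [196 
[... 365 characters left out ...]
 79  78  78  78 135 141 207 206 205]
 [ 78  78  78  79  81  83  82  80  79  79 206 207]
 [ 80  79  80  81  80  79  80  82  81  80 138 199]
 [ 80  82  80  81  81  80  78  78  74  74  74  81]
 [ 79  80  82  79  77  78  76  75  76  76  78  79]
 [ 80  79  75  75  75  76  79  78  79  81  78  79]
 [ 77  75  77  79  81  82  80  78  79  79  77  79]
 [ 78  81  81  78  79  79  74  77  78  77  77  78]
 [105  80  78  77  71  54  55  66  78  77  78  80]
 [120 107  77  80  59  54  53  56  80  80  78  78]
 [121 121 123  79  54  54  56  56  76  77  76  77]
 [123 122 121 106  52  54  55  55  77  78  76  78]
 [121 120 118  92  52  52  52  53  74  78  77  77]
 [116  71  65  55  59  60  62  63  56  54  60  74]]
```

The bar end seen in front of the collar sits at tool x≈3 mm. That is the shaft's bend, so there is no tip on the tool's +x side. The hook points to tool −x, which also explains the free lift. I'll go over the bail and hook it from the robot side.

Request:
{"fn": "send_rows", "kwargs": {"rows": [[[0,0,-2,0,0,0],[0,0,-4,0,0,0],[0,0,-5,0,0,0],[1,0,-5,0,0,0],[2.5,0,-5,0,0,0],[3.7,0,-5,0,0,0],[4.25,0,-5,0,0,0],[4.25,0,-5,0,0,0],[4.25,0,-5,0,0,0]]]}}

```text
clock: 10.4
eef_pos: [548.6, 222.0, 353.8]
tool_rot: [-3.142, 0.0, 2.998]
force: [0.2, 0.4, -1.5]
width: 15.4
gripper_force: 59.2
```

```bash
python3 - <<'E'
from h import *
d=grab('wrist','w9.png');s=ctrl.read_state();print(s['eef_pos'],s['tool_rot'],s['force'],s['torque'])
t=grab('top','t9.png');e=grab('scene','s9.png')
im=np.hstack([cv2.resize(d['pixels'][130:290,176:336],(400,400),interpolation=cv2.INTER_CUBIC),cv2.resize(e['pixels'][150:240,270:360],(400,400),interpolation=cv2.INTER_CUBIC)])[:,:,::-1]
cv2.imwrite('pics/z9.png',cv2.convertScaleAbs(im,alpha=1.6,beta=20))
ang=np.radians(171.8);u=np.array([np.cos(ang),np.sin(ang)])
go([*(np.array([579.8,218])+32*u),260],171.8)
E
```

```text
[548.82698402 221.84033775 353.7935492 ] [-3.14147630e+00  4.84391959e-04  2.99735120e+00] [ 0.05975799  0.35013764 -0.68669653] [ 0.05503732 -0.02337773 -0.0109981 ]
[0.09 0.06 9.38] [-0.     0.    -0.001]
```

Request:
{"fn": "send_rows", "kwargs": {"rows": [[[0.1,0,2.5,0,0,0],[0.1,0,4.5,0,0,0],[0.1,0,6,0,0,0],[0.1,0,7.5,0,0,0],[0.1,0,8.8,0,0,0],[0.1,0,9.4,0,0,0],[0.1,0,9.4,0,0,0],[0.1,0,9.4,0,0,0]]]}}

```text
clock: 11.35
eef_pos: [547.8, 222.2, 260.3]
tool_rot: [3.141, 0.001, 2.998]
force: [0.5, -0.4, -0.6]
width: 15.6
gripper_force: 59.1
```

```bash
python3 - <<'E'
from h import *
for _ in range(2):
    ctrl.get_image('wrist');s=ctrl.read_state();print(s['eef_pos'],s['force'],s['torque'])
ang=np.radians(171.8);u=np.array([np.cos(ang),np.sin(ang)])
go([*(np.array([579.8,218])+10*u),260],171.8)
E
```

```text
[547.85594693 222.34801491 260.597563  ] [ 0.2375161   0.74243275 -0.79136118] [-0.01347332 -0.04884174  0.04699036]
[547.85104386 222.35251499 260.68120033] [-0.28283605  0.3793551  -1.75242761] [ 0.00174459  0.00604256 -0.02241025]
[-2.22  0.03  0.07] [ 0.001  0.001 -0.001]
```

No contact on the way down. I'll slide the hook under the bail and lift a little.

Request:
{"fn": "send_rows", "kwargs": {"rows": [[[-0.7,0,0,0,0,0],[-1.5,0,0,0,0,0],[-2.2,0,0,0,0,0],[-2.2,0,0,0,0,0],[-2.2,0,0,0,0,0],[-2.2,0,-1,0,0,0],[-2.2,0,-2,0,0,0],[-2.2,0,-2.5,0,0,0],[-2.2,0,-2.8,0,0,0],[-2.2,0,-3.1,0,0,0]]]}}

```text
clock: 12.45
eef_pos: [568.5, 219.0, 290.6]
tool_rot: [-3.141, -0.002, 2.998]
force: [-0.5, 0.5, -6.2]
width: 15.7
gripper_force: 58.6
```

Request:
{"fn": "send_rows", "kwargs": {"rows": [[[0,0,-0.3,0,0,0],[0,0,-0.6,0,0,0],[0,0,-1,0,0,0],[0,0,-1.5,0,0,0],[0,0,-1.5,0,0,0],[0,0,-1.5,0,0,0]]]}}

```text
clock: 13.05
eef_pos: [569.2, 219.0, 306.1]
tool_rot: [3.141, 0.0, 2.998]
force: [-0.2, -0.6, -6.2]
width: 15.1
gripper_force: 58.8
```

```bash
python3 - <<'E'
from h import *
for _ in range(2):
    ctrl.get_image('wrist');s=ctrl.read_state();print(s['eef_pos'],s['force'],s['torque'],s['width'])
E
```

```text
[569.0760616  219.04861975 305.86233416] [-0.29290627  0.02282711 -5.65121481] [ 0.0108575   0.09075161 -0.0084226 ] 15.207794887385722
[569.00131108 218.99575702 305.74472848] [ 0.04404342  0.9708379  -6.57265174] [ 0.01123577  0.02815271 -0.00194518] 15.43415009018337
```

Request:
{"fn": "send_rows", "kwargs": {"rows": [[[0,0,-1,0,0,0],[0,0,-2.5,0,0,0],[0,0,-4.3,0,0,0],[0,0,-6.3,0,0,0],[0,0,-8.3,0,0,0],[0,0,-10.3,0,0,0],[0,0,-12.3,0,0,0],[0,0,-14.3,0,0,0],[0,0,-16,0,0,0],[0,0,-16.5,0,0,0]]]}}

```text
clock: 14.15
eef_pos: [569.6, 219.1, 473.6]
tool_rot: [3.139, 0.004, 2.998]
force: [1.1, 0.2, -6.7]
width: 15.1
gripper_force: 59.1
```

Request:
{"fn": "send_rows", "kwargs": {"rows": [[[0,0,0,0,0,0],[0,0,0,0,0,0],[0,0,0,0,0,0],[0,0,0,0,0,0],[0,0,0,0,0,0]]]}}

```text
clock: 14.65
eef_pos: [569.0, 219.0, 470.3]
tool_rot: [-3.141, -0.001, 2.998]
force: [0.8, -0.3, -5.7]
width: 15.7
gripper_force: 59.0
```

```bash
python3 - <<'E'
from h import *
d=grab('wrist','w10.png');s=ctrl.read_state();print(s['eef_pos'],s['force'],s['qpos'].round(2))
t=grab('top','t10.png');e=grab('scene','s10.png')
# tray corners in top: bright contour near (323,185)
g=cv2.cvtColor(t['pixels'],cv2.COLOR_RGB2GRAY);print(g[185,285:360].tolist())
im=np.hstack([d['pixels'],np.vstack([e['pixels'][130:322,180:436],t['pixels'][110:302,130:386]])])
cv2.imwrite('pics/z10.png',cv2.convertScaleAbs(cv2.resize(im,(800,400))[:,:,::-1],alpha=1.3,beta=10))
E
```

```text
[569.09673917 219.03630509 470.45696337] [-0.25353576  0.50861117 -6.5558958 ] [-0.49  0.44  0.12  1.38 -0.05  1.32  1.06]
[128, 128, 127, 128, 128, 128, 128, 128, 128, 127, 127, 127, 126, 118, 99, 107, 110, 118, 121, 118, 114, 114, 117, 119, 120, 121, 121, 120, 121, 121, 120, 116, 111, 108, 104, 93, 84, 86, 88, 88, 95, 104, 110, 111, 114, 118, 121, 121, 120, 119, 118, 118, 116, 112, 108, 113, 118, 117, 108, 90, 98, 109, 122, 126, 127, 127, 127, 127, 127, 128, 128, 128, 128, 128, 128]
```

Request:
{"fn": "send_rows", "kwargs": {"rows": [[[-0.1,-0.4,0,0,0,0],[-0.2,-1.2,0,0,0,0],[-0.4,-2.4,0,0,0,0],[-0.6,-4,0,0,0,0],[-0.9,-6,0,0,0,0],[-1.2,-8.3,0,0,0,0],[-1.6,-10.8,0,0,0,0],[-1.9,-13.3,0,0,0,0],[-2.3,-15.8,0,0,0,0],[-2.7,-18.3,0,0,0,0]]]}}

```text
clock: 15.8
eef_pos: [569.2, 31.1, 471.2]
tool_rot: [-3.141, 0.0, 2.996]
force: [0.4, 0.7, -5.8]
width: 15.3
gripper_force: 58.8
```

Request:
{"fn": "send_rows", "kwargs": {"rows": [[[-0.4,-2.5,0,0,0,0],[-0.7,-5,0,0,0,0],[-1.1,-7.5,0,0,0,0],[-1.5,-10,0,0,0,0],[-1.8,-12.5,0,0,0,0],[-2.2,-15,0,0,0,0],[-2.5,-17.3,0,0,0,0],[-2.8,-19.3,0,0,0,0],[-3.1,-21,0,0,0,0],[-3.3,-22.3,0,0,0,0]]]}}

```text
clock: 16.8
eef_pos: [569.1, -194.5, 471.1]
tool_rot: [-3.14, -0.0, 2.995]
force: [-0.2, -0.9, -5.2]
width: 15.0
gripper_force: 58.8
```

Request:
{"fn": "send_rows", "kwargs": {"rows": [[[-0.1,-0.7,0,0,0,0],[-0.2,-1.1,0,0,0,0],[-0.2,-1.2,0,0,0,0],[-0.2,-1.2,0,0,0,0],[-0.2,-1.2,0,0,0,0],[-0.2,-1.2,0,0,0,0],[-0.2,-1.2,0,0,0,0],[-0.2,-1.2,0,0,0,0],[-0.2,-1.2,0,0,0,0],[-0.2,-1.2,0,0,0,0]]]}}

```text
clock: 17.8
eef_pos: [570.6, -203.5, 470.9]
tool_rot: [3.142, -0.0, 2.998]
force: [0.3, 0.2, -5.9]
width: 15.5
gripper_force: 58.9
```

```bash
python3 - <<'E'
from h import *
d=grab('wrist','w11.png');s=ctrl.read_state();print(s['eef_pos'],s['force'],s['tool_rot'])
k=800/512
for p in [[585,-194,18],[570,-203,18]]: print(proj(d,p)*k)
im=cv2.resize(d['pixels'],(800,600),interpolation=cv2.INTER_CUBIC)[:,:,::-1]
cv2.imwrite('pics/w11b.png',cv2.convertScaleAbs(im,alpha=1.2,beta=0))
E
```

```text
[ 570.59247566 -203.51649164  470.86643754] [-0.32508886 -0.66610628 -5.87003376] [ 3.14156976e+00 -6.36342592e-05  2.99779695e+00]
[408.8863937  242.09589773]
[399.67442593 230.79446807]
```

View pics/w11b.png

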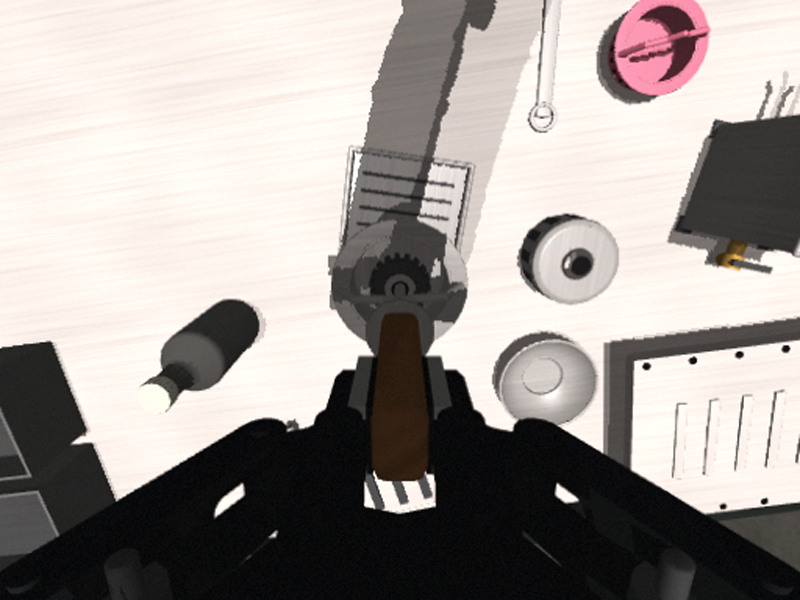

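The basket hangs level at (400,285) with the gear in it. The tray's robot-side rim corners are at (352,149) and (475,163).

```bash
python3 - <<'E'
from h import *
d=grab('wrist','w12.png');s=ctrl.read_state();k=.64
a,b=onz(d,(351*k,148*k),18),onz(d,(475*k,162*k),18);l2=onz(d,(340*k,245*k),18)
e=(b-a);print(a,b,np.linalg.norm(e),np.degrees(np.arctan2(e[1],e[0])),'side',np.degrees(np.arctan2(*(l2-a)[1::-1])))
e/=np.linalg.norm(e);n=np.array([e[1],-e[0],0]);c=(a+b)/2+85*n;print('tray',c)
# bail peak lies 10 mm towards tool -x
u=np.array([-np.cos(s['tool_rot'][2]),-np.sin(s['tool_rot'][2])]);print('basket',s['eef_pos'][:2]+10*u)
go([*(c[:2]-10*u),300],171.8)
E
```

```text
[ 469.29096929 -244.12319681   18.        ] [ 504.60845621 -106.54348061   18.        ] 142.04049841916935 75.60272721693754 side -16.809515061529115
tray [ 569.28028753 -196.4680603    18.        ]
basket [ 580.48554272 -204.98872185]
[ 1.23  0.68 17.09] [ 0.    -0.    -0.001]
```

Request:
{"fn": "send_rows", "kwargs": {"rows": [[[0.4,0.2,0.5,0,0,0],[0.8,0.5,2,0,0,0],[1.2,0.7,4,0,0,0],[1.2,0.7,6,0,0,0],[1.2,0.7,8,0,0,0],[1.2,0.7,10,0,0,0],[1.2,0.7,12,0,0,0],[1.2,0.7,14,0,0,0],[1.2,0.7,15.5,0,0,0],[1.2,0.7,16.2,0,0,0]]]}}

```text
clock: 18.9
eef_pos: [558.7, -194.4, 307.1]
tool_rot: [3.141, -0.003, 2.998]
force: [-0.4, 0.3, -5.9]
width: 15.4
gripper_force: 58.7
```

Request:
{"fn": "send_rows", "kwargs": {"rows": [[[0,0,0.2,0,0,0],[0,0,0.5,0,0,0],[0,0,0.9,0,0,0],[0,0,1.3,0,0,0],[0,0,1.7,0,0,0],[0,0,2.1,0,0,0],[0,0,2.5,0,0,0],[0,0,2.8,0,0,0],[0,0,3.1,0,0,0],[0,0,3.4,0,0,0]]]}}

```text
clock: 19.9
eef_pos: [559.8, -194.9, 274.6]
tool_rot: [-3.142, 0.0, 2.998]
force: [0.6, -0.1, -7.0]
width: 15.0
gripper_force: 58.7
```

```bash
python3 - <<'E'
from h import *
d=grab('wrist','w13.png')
for _ in range(2):
    ctrl.get_image('wrist');s=ctrl.read_state();print(s['eef_pos'],s['force'],s['torque'])
E
```

```text
[ 559.51146635 -194.78208885  274.40978802] [ 0.02126546 -0.9526562  -5.9056443 ] [-0.01125606  0.06603426 -0.01719118]
[ 559.60475651 -194.85341675  274.66423034] [-0.5102577   0.00709759 -5.5154965 ] [0.04185648 0.03552728 0.00688279]
```

Request:
{"fn": "send_rows", "kwargs": {"rows": [[[0,0,0.2,0,0,0],[0,0,0.4,0,0,0],[0,0,0.6,0,0,0],[0,0,0.8,0,0,0],[0,0,1,0,0,0],[0,0,1.2,0,0,0]]]}}

```text
clock: 20.65
eef_pos: [559.8, -194.9, 262.9]
tool_rot: [3.142, 0.0, 2.998]
force: [0.2, -0.0, -2.1]
width: 15.3
gripper_force: 59.6
```

```bash
python3 - <<'E'
from h import *
d=grab('wrist','w14.png')
for _ in range(2):
    ctrl.get_image('wrist');s=ctrl.read_state();print(s['eef_pos'],s['force'],s['torque'])
E
```

```text
[ 559.60953807 -194.85151126  262.59943636] [-0.36747169 -0.5016932  -0.76272995] [-0.03650391  0.0072256   0.00724794]
[ 559.69083734 -194.84194863  262.74850323] [ 0.27404169 -0.28571165 -0.53795883] [-0.00322516 -0.00471378 -0.046659  ]
```

Request:
{"fn": "send_rows", "kwargs": {"rows": [[[0,0,0.6,0,0,0],[0,0,1.2,0,0,0],[0,0,1.7,0,0,0],[0,0,1.7,0,0,0],[0,0,1.7,0,0,0],[0.5,0,1.7,0,0,0],[1.1,0,1.7,0,0,0],[1.7,0,1.7,0,0,0],[2.1,0,1.7,0,0,0],[2.1,0,1.7,0,0,0]]]}}

```text
clock: 21.8
eef_pos: [538.2, -191.8, 246.1]
tool_rot: [3.142, -0.0, 2.997]
force: [-0.4, -0.0, -0.8]
width: 15.2
gripper_force: 59.6
```

```bash
python3 - <<'E'
from h import *
d=grab('wrist','w15.png')
for _ in range(2):
    ctrl.get_image('wrist');s=ctrl.read_state();print(s['eef_pos'],s['force'],s['torque'])
E
```

```text
[ 539.04240075 -191.89357567  246.09077953] [ 1.21186033  0.20403897 -1.12153874] [ 0.00287023 -0.0440003  -0.00823818]
[ 539.20545988 -191.86310879  246.0529561 ] [-0.37112671 -0.35089669 -1.97480394] [-0.02715114 -0.06951053  0.00853405]
```

Now I'll lift out slowly and watch the force.

Request:
{"fn": "send_rows", "kwargs": {"rows": [[[0,0,-0.4,0,0,0],[0,0,-0.9,0,0,0],[0,0,-1.4,0,0,0],[0,0,-1.9,0,0,0],[0,0,-2.4,0,0,0],[0,0,-2.9,0,0,0],[0,0,-3.4,0,0,0],[0,0,-3.6,0,0,0]]]}}

```text
clock: 22.75
eef_pos: [539.2, -192.0, 282.6]
tool_rot: [-3.141, 0.001, 2.998]
force: [-0.0, 0.2, -0.8]
width: 15.2
gripper_force: 59.6
```

```bash
python3 - <<'E'
from h import *
d=grab('wrist','w16.png')
for _ in range(3):
    ctrl.get_image('wrist');s=ctrl.read_state();print(s['eef_pos'],s['force'])
E
```

```text
[ 539.07597751 -191.92801505  282.26620186] [-0.42747059 -0.67273438 -2.30736657]
[ 538.92694384 -191.84304433  281.95005867] [-0.22271943  0.26092267 -1.68535067]
[ 538.83862125 -191.82033479  281.7779512 ] [ 0.44032621 -0.61958888 -0.6987261 ]
```

```bash
python3 - <<'E'
from h import *
go([420,273.7,400],162.0)
E
```

```text
[ 18.44  44.37 -11.81] [ 0.   -0.    0.17]
```

Request:
{"fn": "send_rows", "kwargs": {"rows": [[[0,0,-2.5,0,0,0],[0,0,-5.5,0,0,0],[0,0,-8.5,0,0,0],[0,0,-11,0,0,0],[0,0,-11.8,0,0,0],[0,0,-11.8,0,0,0],[0,0,-11.8,0,0,0]]]}}

```text
clock: 23.65
eef_pos: [538.3, -191.6, 398.4]
tool_rot: [3.141, -0.003, 2.998]
force: [-0.4, 0.9, -2.0]
width: 15.1
gripper_force: 59.7
```

```bash
python3 - <<'E'
from h import *
go([420,273.7,400],162.0)
d=grab('wrist','w17.png');s=ctrl.read_state();k=.64
print(s['eef_pos'],s['force'])
# basket standing: expected peak (569.6,-196.4,80)
print(proj(d,[569.5,-196.3,80]),proj(d,[574.5,-154,45]))
im=d['pixels'];g=cv2.cvtColor(im,cv2.COLOR_RGB2GRAY);p=proj(d,[569.5,-196.3,40]).astype(int);print(p)
E
```

```text
[18.38 44.35 -0.09] [ 0.    -0.003  0.17 ]
[ 538.25667541 -191.53561181  398.12445993] [-0.28474372 -0.49937887 -2.76847391]
[255.40854785 183.65843992] [282.79767184 177.11628152]
[255 177]
```

Request:
{"fn": "send_rows", "kwargs": {"rows": [[[0.8,2,0,0,0,0.02],[2.2,5.5,0,0,0,0.04],[4,9.5,0,0,0,0.06],[5.8,14,0,0,0,0.08],[7.7,18.5,0,0,0,0.1],[9.5,23,0,0,0,0.12],[11.4,27.5,0,0,0,0.14],[13.3,32,0,0,0,0.16],[15.1,36.5,0,0,0,0.17],[16.8,40.5,0,0,0,0.17]]]}}

```text
clock: 24.7
eef_pos: [429.2, 235.2, 398.6]
tool_rot: [-3.14, -0.002, 2.829]
force: [1.0, -0.4, -0.9]
width: 15.6
gripper_force: 59.6
```

Request:
{"fn": "send_rows", "kwargs": {"rows": [[[1,2.5,0,0,0,0],[1.6,3.9,0,0,0,0],[1.6,3.9,0,0,0,0],[1.6,3.9,0,0,0,0],[1.6,3.9,0,0,0,0],[1.6,3.9,0,0,0,0],[1.6,3.9,0,0,0,0]]]}}

```text
clock: 25.4
eef_pos: [427.9, 274.0, 400.0]
tool_rot: [-3.142, 0.0, 2.826]
force: [-0.0, -0.8, -0.9]
width: 15.2
gripper_force: 59.6
```

```bash
python3 - <<'E'
from h import *
s=ctrl.read_state();print(s['eef_pos'],s['force'],s['qpos'].round(2))
go([419.7,273.7,292],162.0)
go([486.3,252.1,292],162.0)
E
```

```text
[427.89847394 273.96466077 400.02601363] [-0.0198434  -0.77166109 -0.90190199] [-0.69  0.32  0.08  1.77 -0.03  1.05  0.66]
[ 0.77 -0.28 10.8 ] [-0.     0.    -0.002]
[-6.23 -0.26 10.8 ] [-0.     0.    -0.002]
```

Request:
{"fn": "send_rows", "kwargs": {"rows": [[[0.8,-0.3,2,0,0,0],[0.8,-0.3,5,0,0,0],[0.8,-0.3,8,0,0,0],[0.8,-0.3,10,0,0,0],[0.8,-0.3,10.8,0,0,0],[0.8,-0.3,10.8,0,0,0],[0.8,-0.3,10.8,0,0,0],[0.8,-0.3,10.8,0,0,0]]]}}

```text
clock: 26.2
eef_pos: [419.7, 275.0, 293.1]
tool_rot: [3.14, 0.001, 2.828]
force: [0.1, 0.1, -0.9]
width: 15.1
gripper_force: 59.5
```

```bash
python3 - <<'E'
from h import *
s=ctrl.read_state();print(s['eef_pos'],s['force'])
go([486.3,252.1,291.5],162.0)
E
```

```text
[419.66495915 275.01763126 293.10021381] [ 0.07316709  0.10607664 -0.9336237 ]
[-7.05 -0.12  0.17] [0.002 0.001 0.   ]
```

Request:
{"fn": "send_rows", "kwargs": {"rows": [[[-1.2,-0.1,0.1,0,0,0],[-2.7,-0.1,0.1,0,0,0],[-4.2,-0.1,0.1,0,0,0],[-5.6,-0.1,0.1,0,0,0],[-6.6,-0.1,0.1,0,0,0],[-7,-0.1,0.1,0,0,0],[-7,-0.1,0.1,0,0,0],[-7,-0.1,0.1,0,0,0],[-7,-0.1,0.1,0,0,0]]]}}

```text
clock: 27.1
eef_pos: [484.6, 252.5, 290.8]
tool_rot: [-3.141, -0.001, 2.829]
force: [-0.4, -0.1, -0.5]
width: 15.2
gripper_force: 59.5
```

```bash
python3 - <<'E'
from h import *
for _ in range(2):
    ctrl.get_image('wrist');s=ctrl.read_state();print(s['eef_pos'],s['force'],s['torque'])
go([486.3,252.1,270.1],162.0)
E
```

```text
[484.68135116 252.50668389 290.90629109] [ 1.42646817  0.7527704  -1.2660596 ] [-0.01052866  0.0324971   0.04328775]
[484.75491546 252.47481516 290.95170805] [ 0.15265977 -0.76790352 -0.68757922] [-0.02207026  0.06201127 -0.01391059]
[-0.16  0.01  2.09] [ 0.    -0.     0.001]
```

Request:
{"fn": "send_rows", "kwargs": {"rows": [[[0,0,0.5,0,0,0],[0,0,1,0,0,0],[0,0,1.5,0,0,0],[0,0,1.8,0,0,0],[0,0,1.9,0,0,0],[0,0,2,0,0,0],[0,0,2.05,0,0,0],[0,0,2.05,0,0,0],[0,0,2.05,0,0,0]]]}}

```text
clock: 28.1
eef_pos: [485.4, 252.1, 270.6]
tool_rot: [3.141, 0.0, 2.828]
force: [-0.1, 0.8, -1.2]
width: 15.4
gripper_force: 59.5
```

```bash
python3 - <<'E'
from h import *
for _ in range(3):
    ctrl.get_image('wrist');s=ctrl.read_state();print(s['eef_pos'],s['force'],s['torque'],s['tool_rot'])
E
```

```text
[485.34933158 252.12018834 270.52812036] [-0.51823135 -0.03572158 -1.67342382] [0.02043742 0.02703188 0.01178506] [3.14137900e+00 1.61826989e-04 2.82772751e+00]
[485.33350971 252.12738803 270.5150473 ] [-1.20417343 -0.06782475 -1.5767225 ] [ 0.00738934  0.03469571 -0.01387208] [3.14135990e+00 1.17322171e-04 2.82771321e+00]
[485.31697593 252.14961651 270.52632561] [ 0.53775023  0.12124177 -0.86678663] [-0.04494007  0.00635911  0.01613468] [3.14135447e+00 1.18487440e-04 2.82775435e+00]
```

Request:
{"fn": "send_rows", "kwargs": {"rows": [[[0,0,0.05,0,0,0],[0,0,0.1,0,0,0],[0,0,0.1,0,0,0],[0,0,0.1,0,0,0]]]}}

```text
clock: 28.65
eef_pos: [485.4, 252.1, 270.1]
tool_rot: [3.141, 0.0, 2.828]
force: [-1.6, -0.1, 5.8]
width: 15.2
gripper_force: 60.6
```

```bash
python3 - <<'E'
from h import *
for _ in range(3):
    ctrl.get_image('wrist');s=ctrl.read_state();print(s['eef_pos'],s['force'],s['torque'])
E
```

```text
[485.38593619 252.13490813 270.09594419] [-1.58548696 -0.22505688  5.20684161] [-0.22065539  0.35385186 -0.00059985]
[485.39498226 252.18326574 270.08227516] [-1.143693   -0.35119417  6.32373433] [-0.23896495  0.33442096  0.04134764]
[485.38702547 252.15844259 270.0706276 ] [-1.4940387  -1.38466542  6.17048118] [-0.17673016  0.3965369  -0.05105728]
```

Collar is on the prongs. Release.

Request:
{"fn": "send_rows", "kwargs": {"rows": [[[0,0,0,0,0,0],[0,0,0,0,0,0],[0,0,0,0,0,0],[0,0,0,0,0,0],[0,0,0,0,0,0],[0,0,0,0,0,0],[0,0,0,0,0,0],[0,0,0,0,0,0]]], "grip": 0}}

```text
clock: 29.6
eef_pos: [485.3, 252.1, 269.4]
tool_rot: [-3.142, -0.0, 2.828]
force: [0.4, -0.1, -0.5]
width: 85.8
gripper_force: 0.0
```

Request:
{"fn": "send_rows", "kwargs": {"rows": [[[0,0,-1.5,0,0,0],[0,0,-4,0,0,0],[0,0,-7,0,0,0],[0,0,-9.5,0,0,0],[0,0,-10,0,0,0],[0,0,-10,0,0,0],[0,0,-10,0,0,0]]]}}

```text
clock: 30.3
eef_pos: [484.7, 251.8, 368.2]
tool_rot: [-3.14, -0.001, 2.828]
force: [0.7, 0.3, -0.5]
width: 85.3
gripper_force: 0.0
```

```bash
python3 - <<'E'
from h import *
s=ctrl.read_state();print(s['eef_pos'],s['width'],s['force'])
d=grab('wrist','w20.png');t=grab('top','t20.png');e=grab('scene','s20.png')
def brown(i,x0,y0,x1,y1):
    h=cv2.cvtColor(i,cv2.COLOR_BGR2HSV)[y0:y1,x0:x1];m=((h[...,0]>3)&(h[...,0]<22)&(h[...,1]>90)).astype(np.uint8)
    n,l,st,c=cv2.connectedComponentsWithStats(m);k=1+st[1:,4].argmax();return st[k].tolist(),(c[k]+[x0,y0]).round(1)
print('scene grip',brown(cv2.imread('pics/s0.png'),310,165,335,200),brown(cv2.imread('pics/s20.png'),310,165,335,200))
print('wrist',brown(cv2.imread('pics/w20.png'),220,160,300,240),brown(cv2.imread('pics/w3.png'),220,160,300,240))
a,b=[cv2.cvtColor(cv2.imread(f'pics/{n}.png'),cv2.COLOR_BGR2GRAY).astype(int) for n in('t0','t20')]
m=(abs(a-b)>25).astype(np.uint8);m[240:]=0
n,l,st,c=cv2.connectedComponentsWithStats(m)
for k in range(1,n):
    if st[k,4]>15: print(st[k].tolist(),c[k].round(1))
print('basket exp in top',proj(t,[569.5,-196.3,43]), 'tray',proj(t,[569.3,-196.5,18]))
print('rod expect scene unchanged; lift top',onz(t,(323,185),18))
E
```

```text
[484.66960646 251.82532152 368.21419097] 85.29262342740199 [ 0.70206424  0.32852354 -0.50413927]
scene grip ([11, 9, 7, 22, 100], array([323.8, 183.9])) ([11, 11, 6, 20, 77], array([323.7, 185.6]))
wrist ([26, 11, 22, 50, 923], array([256.4, 196.6])) ([21, 14, 24, 57, 1114], array([252.5, 203.2]))
[101, 131, 102, 109, 4690] [149.1 192.8]
[116, 150, 29, 28, 408] [132.2 166.3]
[178, 165, 25, 21, 288] [189.5 175. ]
[315, 171, 21, 11, 70] [324.8 175.5]
[309, 179, 29, 12, 150] [322. 185.]
[188, 193, 51, 47, 1091] [212.1 220.1]
[314, 195, 10, 5, 23] [318.4 197.2]
[132, 228, 9, 9, 33] [135.5 233.1]
basket exp in top [321.85828634 182.03335659] tray [320.85166619 183.67872636]
rod expect scene unchanged; lift top [ 564.98815914 -203.30635458   18.        ]
```

Request:
{"fn": "send_rows", "kwargs": {"rows": [[[1,1,-3,0,0,0],[3,3,-6,0,0,0],[5,6,-9,0,0,0],[5,10,-10,0,0,0],[5,14,-10,0,0,0],[5,16,-10,0,0,0],[5,16,-10,0,0,0],[5,16,-10,0,0,0],[5,16,-10,0,0,0]]]}}

```text
clock: 31.35
eef_pos: [487.3, 418.3, 469.1]
tool_rot: [-3.14, 0.0, 2.826]
force: [0.9, -0.7, -0.2]
width: 85.5
gripper_force: 0.0
```

```bash
python3 - <<'E'
from h import *
s=ctrl.read_state();print(s['eef_pos'],s['qd'].round(3))
e=grab('scene','s21.png');t=grab('top','t21.png');d=grab('wrist','w21.png')
def brown(i,x0,y0,x1,y1):
    h=cv2.cvtColor(i,cv2.COLOR_BGR2HSV)[y0:y1,x0:x1];m=((h[...,0]>3)&(h[...,0]<22)&(h[...,1]>90)).astype(np.uint8)
    n,l,st,c=cv2.connectedComponentsWithStats(m);k=1+st[1:,4].argmax();return st[k].tolist(),(c[k]+[x0,y0]).round(1)
for n in ('s0','s21'): print(brown(cv2.imread(f'pics/{n}.png'),310,165,335,200))
for n in ('t0','t21'): print(brown(cv2.imread(f'pics/{n}.png'),150,180,190,225))
# bail width / basket outline: dark-bright edges along tray row in top, and wrench/drum/bystander change
a,b=[cv2.cvtColor(cv2.imread(f'pics/{n}.png'),cv2.COLOR_BGR2GRAY).astype(int) for n in('s0','s21')]
m=(abs(a-b)>25).astype(np.uint8);n,l,st,c=cv2.connectedComponentsWithStats(m)
print([(st[k].tolist(),c[k].round(0).tolist()) for k in range(1,n) if st[k,4]>20])
print(proj(e,[569.5,-196.3,43]))
E
```

```text
[487.31437876 418.26478223 469.08117451] [ 0.007 -0.012  0.002  0.002 -0.002 -0.001 -0.001]
([11, 9, 7, 22, 100], array([323.8, 183.9]))
([11, 9, 7, 22, 89], array([323.9, 184.6]))
([17, 13, 11, 12, 78], array([171.8, 198.9]))
([17, 14, 10, 12, 81], array([171.4, 199.4]))
[([367, 0, 51, 31, 668], [396.0, 13.0]), ([406, 0, 13, 5, 53], [412.0, 2.0]), ([416, 5, 62, 65, 923], [446.0, 39.0]), ([386, 26, 9, 12, 37], [390.0, 32.0]), ([291, 70, 9, 9, 32], [295.0, 73.0]), ([374, 94, 30, 28, 586], [389.0, 108.0]), ([364, 105, 7, 12, 48], [367.0, 111.0]), ([421, 118, 44, 48, 764], [444.0, 141.0]), ([364, 120, 10, 16, 76], [369.0, 126.0]), ([392, 126, 19, 22, 170], [401.0, 134.0]), ([280, 154, 107, 58, 1895], [325.0, 181.0]), ([186, 197, 22, 14, 176], [197.0, 204.0]), ([395, 204, 43, 24, 569], [414.0, 216.0]), ([186, 209, 26, 12, 195], [198.0, 215.0]), ([327, 214, 24, 46, 674], [338.0, 239.0]), ([368, 251, 6, 7, 31], [370.0, 254.0])]
[197.45668184 203.78056781]
```

The rod blob is back in the same place in both fixed views. The basket is in the tray at the expected pixels, and no bystander moved apart from changes in shadow.

```bash
python3 -c "
from cell import ctrl
print(ctrl.finish_job())"
```

```text
the job is handed in; nothing more can be done
None
```

I handed the job in: the basket, with the gear in it, should be standing on the tray floor and the rod hanging back in its bracket. I checked that only from force readings and camera pixels and have no verdict back. The hook's tip was on the side opposite to what I expected, so my first lift missed the bail and I hooked it from the other side.

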